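# Fish a lost shim plate out from under the packing bench shelf

## Robot

A 7-joint arm with a two-finger parallel gripper is mounted at the origin on the work surface. World frame = base frame: x ahead of the robot, y to its left, z up, the work surface at z = 0. Lengths are in m, angles in rad, forces in N, time in s.
With the tool pointing down it reaches from about 0.4 to 0.85 m from the base axis. Payload 10.4 kg.
Tool frame: the origin (TCP) lies midway between the tips of the shut fingers; the grasp point (between the pads) lies 19 mm behind it; z points along the fingers, y is the direction in which the jaws open and shut (so a half turn about z gives the same grasp; the last joint's range is limited). The gripper opens to 87 mm and grips with 3 to 60 N. Pads are 19 mm wide; open, the fingers measure 117 mm over their backs; the gripper's body (75 mm by 190 mm) begins 51 mm behind the grasp point.
Start: joints at [-1.294, 0.332, -0.065, 1.46, 0.022, 1.35, -0.088], TCP at [0.185, 0.597, 0.223] pointing down, gripper open.
Joint ranges: [-2.6, 2.6], [-0.5, 2.12], [-1.47, 1.34], [0.16, 2.42], [-1.27, 4.41], [0.06, 2.06], [-2.6, 2.6]. Speed limits (rad/s): [2.22, 2.22, 2.79, 2.79, 3.14, 3.14, 3.14].

## Interface

Orientations are given as a 3x3 rotation matrix whose columns are the frame's x, y, z axes.
In Python, from plant import r gives the robot as it stands.
- The arm moves only by the tool arm_command, never from a script. Its argument "deltas" is text: rows parted by semicolons, each of 4 numbers parted by spaces: the shift along the tool's x, y, z in cm, then the turn about the tool's z in rad. In form: x y z roll; .... A call has 1 to 8 rows; each row is the pose to reach, as a shift and turn from the pose commanded when the call began, along the tool's axes at that moment; what a row does not reach only later rows make up. A row lasts 1/8 s, in which the tool goes at most 62.5 mm and 10.7 degrees, less where a joint would pass 70% of its speed; a pose out of reach is approached as far as the arm can. A call with a gripper value outside its range is refused whole. "claw" is the closure, from 0 (fully open) to 1 (shut), set as the call begins (left out, the last holds). The fingers move at their own pace and stop on an object; "squeeze" is the grip in N (left out, the last holds). Time passes only in rows, so rows that repeat a pose let the fingers close. It gives the time, the measured TCP pose, the force and the opening at its end, in the units of the state.
- r.get_state(): the state, without advancing time (a new reading comes with each control period).
- r.get_image(name): name is "scene" or "top"; returns (picture, depth): 400x640x3 uint8, red, green, blue; 400x640 float32, m along the optical axis (not along the pixel's ray), 0 where there is no reading.
- r.camera_params(name): a dict with "camera_matrix" (3x3 intrinsics, pixels), "D" ([k1, k2, p1, p2, k3] as OpenCV has them; the pictures are not rectified), "R" (3x3) and "t" (3): a world point X has camera coordinates R X + t. Camera axes: x right, y down, z forward; pixel columns grow to the right and rows downward; lengths in m; the calibration is good to about 2 mm. A picture is of the moment at which its call begins. camera_params takes no time and is no camera call.
- r.job_done(): hands the job in, once; it reports no verdict.
Trained networks look in the newest picture that a camera, given by its name, has taken for a name from the list of things; names that differ only in an ending like _2 or _b are one class to them, and where a whole thing is asked for, a point or a joint stands for the part that bears it (a point fixed in the world has none). Each returns a list of dicts, best first, with "p" (0 to 1); they miss things now and then, are a little off and sometimes report something else, mostly with a low value. They report only what shows in the picture. A call takes as long as a camera call.
- r.spot_in(name, camera): "rect" ([left, top, right, bottom] in pixels, round what is visible of it).
- r.spot_point(name, camera): "position" ([column, row] in pixels: a listed point, or the origin of a listed thing).
The state is a dict: "time": time; "joints": joint angles; "qvel": joint speeds; "effort": joint torques, N m; "tool_pos": TCP position; "eef_rot": TCP orientation; "contact_force": force on the tool from outside, world axes, zero at the start; "torque": the same for the moment, N m; "width": finger opening in m.
Only numpy, scipy, OpenCV 4.12 (cv2) and the standard library are available. Lean on these libraries where they do the work, as an engineer would, in place of code of your own. Each camera call takes 0.05 s, during which the arm holds its last target.

## Task

A steel shim plate with a hole has slid to the back under the low clear shelf. Reach in with the orange-handled probe, feel gently over the plate until the probe's peg drops into the hole, and drag the plate out until all of it lies on the plywood in front of the roof; then lay the probe back on its wooden block. Keep the probe level, never push hard on the plate or shelf, keep your fingers off the plate, and leave tape, jar and carton alone.

Things in the scene. Friction and masses are not known exactly. Their poses are not given: they have to be found in the camera images.
- shelf: Low shelf unit fixed on the bench. x points into the shelf from its open front, y along its width, z up; origin on the bench top (z = 0) below the middle of the roof's front edge. Plywood deck, top 18 mm above the bench, 260 mm wide, from x = -120 mm (open apron) to 125 mm. Blue back rail on the deck, 16 mm high, inner face at x = 113 mm.
- roof_edge (a point): Middle of the front edge of the shelf's clear roof, at its underside, 78 mm above the bench and 60 mm above the deck; axes as the shelf's. The roof is 6 mm thick and reaches from here to x = 135 mm. Blue side rails 14 mm high; 16 mm square blue corner posts; the opening between the front posts is 228 mm wide.
- plate: The lost steel shim plate, 60 x 60 mm, 15 mm thick, 0.37 kg, with a square through hole 20 x 20 mm in its middle; flat on the deck under the roof, its back edge about 5 mm from the back rail, too close for the peg to drop behind it. Origin at the centre of its underside (its top is 15 mm above); x and y along its edges, z up. Pressing or rubbing on its top does not drag it.
- probe: The probe, 0.2 kg: flat aluminium blade 40 mm wide, 5 mm thick, upright orange handle, peg below near its tip. Origin on the blade's underside below the handle's centre; x along the blade to its tip, z up. Blade from x = -50 to 170 mm. It starts flat on the block, peg in the air. Grip it firmly and keep it level: over about 4 N on the peg turns it in the fingers.
- probe_grip (a point): Grip point: centre of the orange handle, 32 mm above the blade's underside; axes as the probe's. The handle is 20 mm thick (y), 44 mm long (x), and rises from 5 to 50 mm above the blade's underside.
- block: Fixed wooden rest block 160 mm (x) by 50 mm (y), 36 mm high; origin at the centre of its underside on the bench. The probe starts on it, handle above its centre (within about 10 mm), blade along its x axis.
- tape: Roll of brown packing tape standing flat on the bench, 96 mm across, 45 mm high, loose bystander; origin at the centre of its underside.
- jar: Amber jar with black lid, 64 mm across, 85 mm high, loose bystander; origin at the centre of its underside.
- carton: Small cardboard carton 110 x 80 x 60 mm, loose bystander behind the shelf; origin at the centre of its underside.
- slot_mid (a point): Point on the blade's underside, 142 mm ahead of the handle's centre: middle of the peg's slot. A round black peg, 10 mm across, stands straight down from the blade on its centre line. Its setting differs each time and is not measured: its place along the slot is up to 18 mm behind or ahead of this point, and it ends 18 to 30 mm below the blade. Find plate and hole by feel. It stays put in use.

How it is judged:
On the way, in this order (a step that is already met when the one before it is completed fails the run):
1. the probe touches the plate while the plate is still under the shelf (contact force between probe and plate above 0.5 N and x of plate in the frame of shelf above 0.04 m), for 0.1 s.
2. the plate is out in front of the roof, pulled there by the probe (x of plate in the frame of shelf below -0.031 m and contact force between probe and plate above 0.3 N), for 0.04 s.
At the end, for the whole second after the job is handed in: The plate lies flat and still on the plywood deck in front of the roof (its centre 31 mm or more before the roof's front edge); the probe lies flat (within 0.08 rad), still and released on its block, its handle within 35 mm of the block's centre (x of plate in the frame of shelf between -0.12 and -0.031 m and z of plate in the frame of shelf between 0.014 and 0.022 m and angle between each of plate, probe's own z axis and vertical below 0.08 rad and linear speed of each of plate, probe below 0.01 m/s and horizontal distance between probe and block below 0.035 m and z of probe in the frame of block between 0.032 and 0.04 m and contact force between probe and plate below 0.05 N); the robot touches nothing.
It fails at once if the probe pushed on the plate with more than 15 N (contact force between probe and plate above 15 N).
It fails at once if the probe pushed on the shelf unit with more than 15 N (contact force between probe and shelf above 15 N).
It fails at once if the fingers touched the plate (contact force between the fingers and plate above 0.5 N).
It fails at once if the tape, jar or carton was moved by more than 15 mm (distance of any of tape, jar, carton from where it was at the start of the episode above 0.015 m).
It fails at once if the probe was forced until it tilted more than 0.035 rad (2 degrees) while touching the plate or shelf (angle between probe's own z axis and vertical above 0.035 rad and (contact force between probe and plate above 0.5 N or contact force between probe and shelf above 0.5 N)).
It also fails if it takes over 67 s, if anything falls off the work surface, if the arm or the gripper's body presses on something with over 40 N, if the wrist force passes 120 N, or if a joint passes its speed limit or range.

## Working session

There is one attempt and no reset: what is moved stays moved. The work goes in short steps, Python scripts to look and compute and a tool call to move; the robot and the scene stay as the last step left them, time stands still between calls to the robot, and variables do not carry over. Pictures are saved under pics/ and viewed, and the job is handed in when it is done.

Besides the shell and the picture viewer there is one more tool, called after "Emit:" as name(argument=value, ...) on one line, values as JSON. arm_command: Moves the arm, as the interface text tells. Its arguments: {"type":"object","properties":{"deltas":{"type":"string"},"claw":{"type":"number"},"squeeze":{"type":"number"}},"required":["deltas"]}

```bash
ls; mkdir -p pics; cat > h.py <<'E'
import numpy as np, cv2
from plant import r
def save(n,f):
    im,d=r.get_image(n); cv2.imwrite('pics/'+f+'.png',im[:,:,::-1]); np.save('pics/'+f+'.npy',d); return im,d
def ray(cam,px):
    p=r.camera_params(cam);K=np.array(p['camera_matrix'],float);D=np.array(p['D'],float);R=np.array(p['R'],float);t=np.array(p['t'],float)
    u=cv2.undistortPoints(np.array([[px]],float),K,D)[0,0]
    return -R.T@t, R.T@np.array([u[0],u[1],1.0])
def atz(cam,px,z):
    o,d=ray(cam,px); return o+d*(z-o[2])/d[2]
def proj(cam,X):
    p=r.camera_params(cam);R=np.array(p['R'],float)
    return cv2.projectPoints(np.array(X,float).reshape(-1,1,3),cv2.Rodrigues(R)[0],np.array(p['t'],float),np.array(p['camera_matrix'],float),np.array(p['D'],float))[0][:,0]
E
python3 - <<'E'
from h import *
np.set_printoptions(precision=4,suppress=True)
for c in ('scene','top'):
    save(c,c+'0')
    for n in ('shelf','plate','probe','block','tape','jar','carton'):
        for s in r.spot_in(n,c)[:2]: print(c,n,np.round(s['rect']),round(s['p'],2))
    for n in ('roof_edge','probe_grip','slot_mid','plate','block','probe','tape','jar'):
        for s in r.spot_point(n,c)[:2]: print(c,n,np.round(s['position'],1),round(s['p'],2))
s=r.get_state(); print(s)
E
```

```text
pics
scene shelf [289. 207. 446. 299.] 0.73
scene shelf [272. 150. 327. 192.] 0.21
scene plate [357. 259. 390. 276.] 0.67
scene probe [268. 150. 326. 196.] 0.86
scene probe [288. 204. 446. 299.] 0.64
scene block [271. 154. 307. 190.] 0.73
scene tape [249. 236. 296. 277.] 0.75
scene jar [414. 260. 456. 317.] 0.64
scene carton [350. 280. 427. 357.] 0.96
scene probe_grip [283.4 157.6] 0.81
scene slot_mid [312.9 183. ] 0.82
scene plate [366.2 261.8] 0.68
scene plate [316.8 182. ] 0.61
scene block [290.7 174. ] 0.66
scene probe [286.2 165.5] 0.86
scene tape [269.1 263. ] 0.62
scene jar [433.1 299.7] 0.68
top shelf [218. 168. 336. 281.] 0.81
top probe [369. 227. 456. 256.] 0.63
top probe [400. 226. 466. 250.] 0.52
top block [400. 224. 462. 244.] 0.81
top block [369. 231. 454. 255.] 0.2
top tape [283. 133. 321. 177.] 0.55
top jar [186. 222. 217. 251.] 0.88
top jar [402. 222. 463. 250.] 0.67
top carton [182. 171. 234. 210.] 0.67
top roof_edge [281.9 229. ] 0.75
top probe_grip [440.1 239. ] 0.56
top slot_mid [382.3 245.8] 0.77
top block [428.2 237.4] 0.89
top probe [433.5 237.2] 0.97
top jar [201.7 236. ] 0.97
{'time': 1.6, 'joints': array([-1.2936,  0.3322, -0.0647,  1.4601,  0.0216,  1.3499, -0.0885]), 'qvel': array([ 0.    ,  0.0003,  0.0022, -0.0012,  0.0008, -0.0009,  0.0011]), 'effort': array([  0.0004, -62.3052,   0.0246, -39.0101,  -0.0612,   0.0318,
         0.    ]), 'tool_pos': array([0.1846, 0.5971, 0.2226]), 'eef_rot': array([[-0.9554,  0.2953, -0.    ],
       [ 0.2953,  0.9554,  0.0001],
       [ 0.    ,  0.0001, -1.    ]]), 'contact_force': array([-0.5476,  0.5035, -0.0603]), 'torque': array([0.0105, 0.043 , 0.0073]), 'width': 0.08757269169629206}
```

```bash
python3 - <<'E'
import cv2
a=cv2.imread('pics/scene0.png');cv2.imwrite('pics/s0c.png',cv2.resize(a[130:370,220:480],None,fx=3,fy=2.5*1,interpolation=2))
a=cv2.imread('pics/top0.png');cv2.imwrite('pics/t0c.png',cv2.resize(a[120:300,170:480],None,fx=2.5,fy=2.5,interpolation=2))
E
```

```text
(no output)
```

View pics/s0c.png

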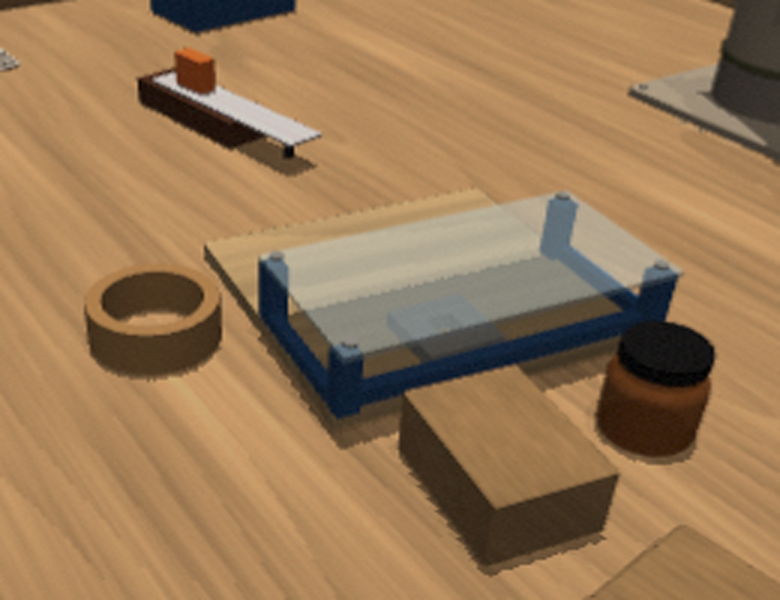

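View pics/t0c.png

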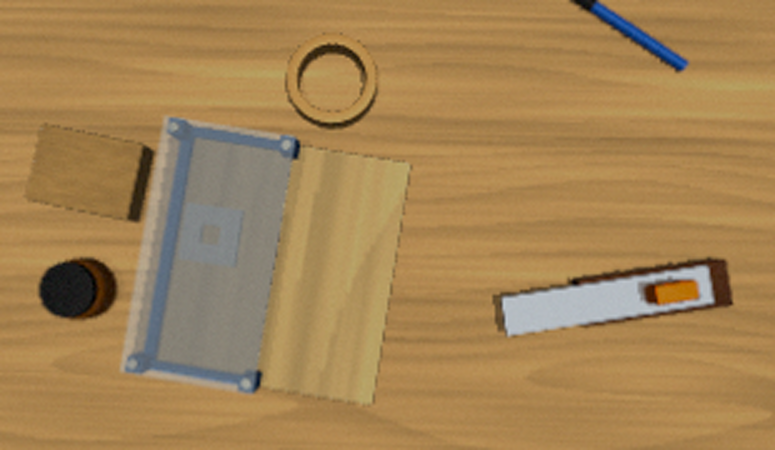

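```bash
python3 - <<'E'
from h import *
np.set_printoptions(precision=4,suppress=True)
for c in('scene','top'):
    p=r.camera_params(c); print(c,p)
print('roof',atz('top',(281.9,229),.078))
for c,px in(('top',(440.1,239)),('scene',(283.4,157.6))): print('grip',atz(c,px,.068))
for c,px in(('top',(382.3,245.8)),('scene',(312.9,183))): print('slot',atz(c,px,.036))
print('block',atz('top',(428.2,237.4),0),atz('scene',(290.7,174),0))
print('probe',atz('top',(433.5,237.2),.036),atz('scene',(286.2,165.5),.036))
print('plate',atz('scene',(366.2,261.8),.018))
print('tape',atz('scene',(269,263),0),'jar',atz('scene',(433,299.7),0),atz('top',(201.7,236),0))
E
```

```text
scene {'camera_matrix': array([[365.9924,   0.    , 320.5239],
       [  0.    , 365.9924, 197.1124],
       [  0.    ,   0.    ,   1.    ]]), 'D': array([0.0111, 0.    , 0.    , 0.    , 0.    ]), 'R': array([[-0.8482,  0.5295,  0.0152],
       [ 0.2621,  0.4445, -0.8566],
       [-0.4603, -0.7225, -0.5158]]), 't': array([ 0.5175, -0.0779,  1.1942])}
top {'camera_matrix': array([[397.9637,   0.    , 313.6102],
       [  0.    , 397.9637, 196.3701],
       [  0.    ,   0.    ,   1.    ]]), 'D': array([-0.0842,  0.    ,  0.    ,  0.    ,  0.    ]), 'R': array([[ 0.0254, -0.9996, -0.0082],
       [-0.9965, -0.0246, -0.0804],
       [ 0.0801,  0.0102, -0.9967]]), 't': array([0.0051, 0.6523, 1.0241])}
roof [0.5642 0.098  0.078 ]
grip [ 0.5484 -0.3017  0.068 ]
grip [ 0.5605 -0.2949  0.068 ]
slot [ 0.527  -0.1602  0.036 ]
slot [ 0.5354 -0.1619  0.036 ]
block [ 0.5507 -0.2902  0.    ] [ 0.5322 -0.3048  0.    ]
probe [ 0.5521 -0.2941  0.036 ] [ 0.5491 -0.3008  0.036 ]
plate [0.6001 0.1687 0.018 ]
tape [0.7724 0.0458 0.    ] jar [0.5424 0.3092 0.    ] [0.5389 0.3222 0.    ]
```

```bash
python3 - <<'E'
import cv2
a=cv2.imread('pics/top0.png')
cv2.imwrite('pics/t1.png',cv2.resize(a[160:290,212:342],None,fx=4.6,fy=4.6,interpolation=2))
cv2.imwrite('pics/t2.png',cv2.resize(a[212:266,364:470],None,fx=7.5,fy=7.5,interpolation=2))
a=cv2.imread('pics/scene0.png')
cv2.imwrite('pics/s1.png',cv2.resize(a[200:304,285:450],None,fx=4.8,fy=4.8,interpolation=2))
cv2.imwrite('pics/s2.png',cv2.resize(a[142:202,260:340],None,fx=10,fy=10,interpolation=2))
E
```

```text
(no output)
```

View pics/t1.png

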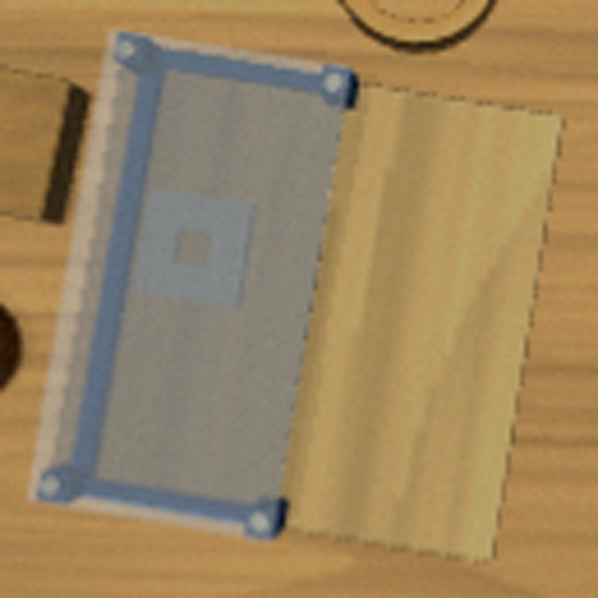

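View pics/t2.png

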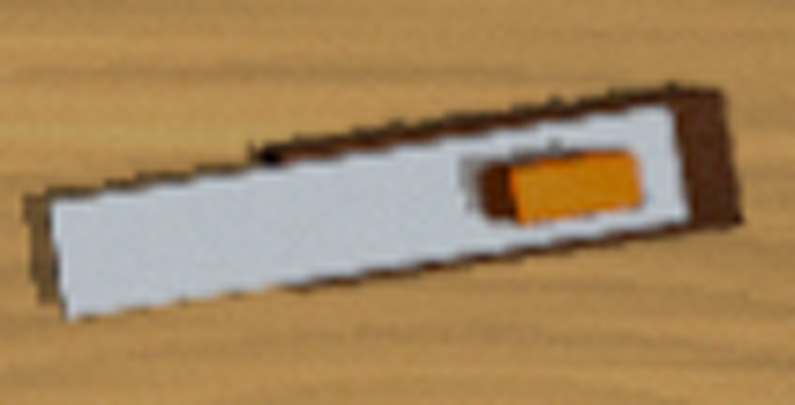

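View pics/s1.png

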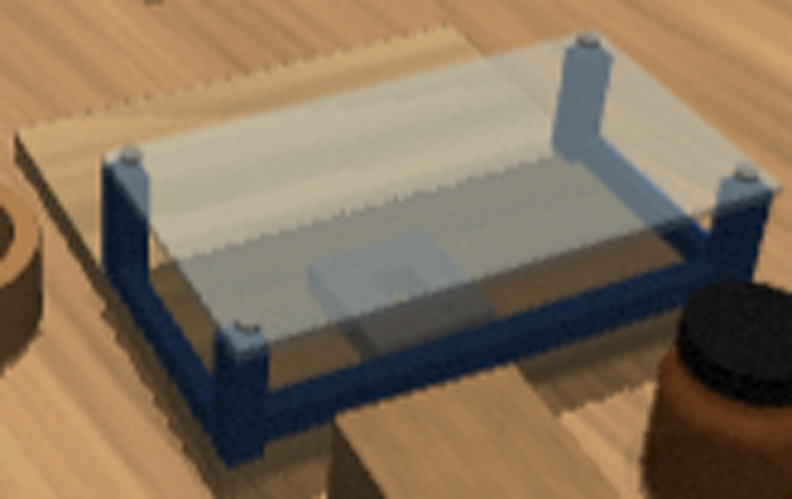

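View pics/s2.png

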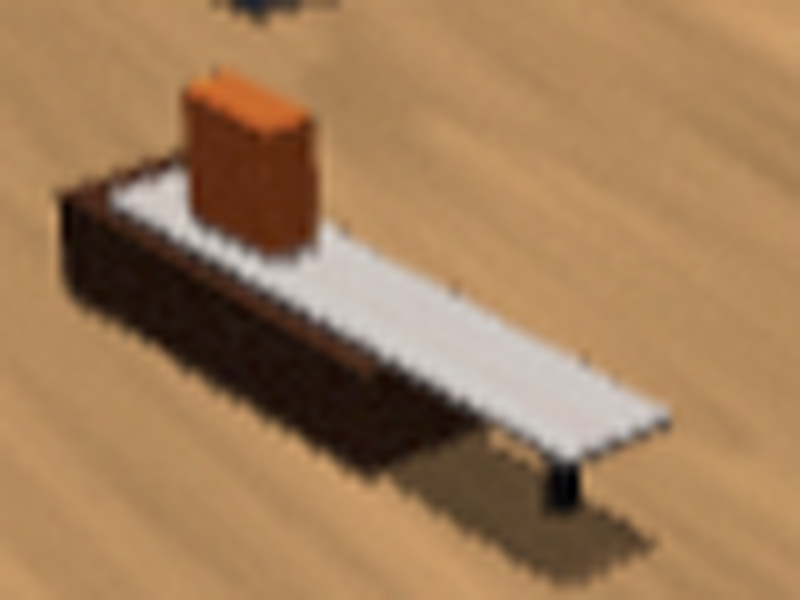

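```bash
cat > fit.py <<'E'
from h import *
from scipy.optimize import least_squares
np.set_printoptions(precision=4,suppress=True)
def px(u,v,s,ox,oy): return ((u+.5)/s-.5+ox,(v+.5)/s-.5+oy)
T1=lambda u,v:('top',px(u,v,4.6,212,160))
T2=lambda u,v:('top',px(u,v,7.5,364,212))
S1=lambda u,v:('scene',px(u,v,4.8,285,200))
S2=lambda u,v:('scene',px(u,v,10,260,142))
def fit(obs,x0,n=''):
    def f(p):
        c,s=np.cos(p[2]),np.sin(p[2]);o=[]
        for (cam,q),X in obs:
            W=[p[0]+c*X[0]-s*X[1],p[1]+s*X[0]+c*X[1],X[2]]
            o+=list(proj(cam,W)[0]-q)
        return np.array(o)
    R=least_squares(f,x0,loss='soft_l1'); print(n,R.x); print(f(R.x).reshape(-1,2).round(1).tolist()); return R.x
if __name__=='__main__':
    pr=[(T2(52,203),(.17,-.02,.041)),(T2(67,320),(.17,.02,.041)),(T2(668,107),(-.05,-.02,.041)),(T2(688,222),(-.05,.02,.041)),
     (T2(510,168),(.022,-.01,.086)),(T2(518,222),(.022,.01,.086)),(T2(636,152),(-.022,-.01,.086)),(T2(642,205),(-.022,.01,.086))]
    ps=[(S2(570,462),(.17,-.02,.041)),(S2(668,415),(.17,.02,.041)),(S2(110,200),(-.05,-.02,.041)),
     (S2(185,90),(-.022,-.01,.086)),(S2(265,132),(.022,-.01,.086)),(S2(315,115),(.022,.01,.086)),(S2(222,70),(-.022,.01,.086))]
    x0=[.552,-.297,1.7]
    fit(pr,x0,'probe top');fit(ps,x0,'probe scene');fit(pr+ps,x0,'probe both')
    st=[(T1(562,120),(-.12,-.13,.018)),(T1(492,558),(-.12,.13,.018)),(T1(126,50),(.125,-.122,.086)),(T1(336,82),(.008,-.122,.086)),(T1(262,522),(.008,.122,.086)),(T1(50,487),(.125,.122,.086))]
    ss=[(S1(17,135),(-.12,-.13,.018)),(S1(452,27),(-.12,.13,.018)),(S1(131,155),(.008,-.122,.086)),(S1(589,40),(.008,.122,.086)),(S1(748,173),(.125,.122,.086)),(S1(246,328),(.125,-.122,.086))]
    x0=[.564,.1,1.4]
    fit(st,x0,'shelf top');fit(ss,x0,'shelf scene');fit(st+ss,x0,'shelf both')
    b=[(T2(722,90),(-.08,-.025,.036)),(T2(742,222),(-.08,.025,.036)),(S2(62,200),(-.08,-.025,.036)),(S2(75,295),(-.08,-.025,0)),(S2(370,475),(.08,-.025,0))]
    fit(b,[.55,-.29,1.7],'block')
    # plate, no refraction
    pt=[(T1(155,190),(.03,-.03,.033)),(T1(255,202),(-.03,-.03,.033)),(T1(243,306),(-.03,.03,.033)),(T1(137,295),(.03,.03,.033)),(T1(195,248),(0,0,.033))]
    sc=[(S1(310,265),(-.03,-.03,.033)),(S1(432,231),(-.03,.03,.033)),(S1(363,332),(.03,-.03,.033)),(S1(400,282),(0,0,.033)),(S1(492,296),(.03,.03,.033))]
    x0=[.58,.17,1.4]
    fit(pt,x0,'plate top');fit(sc,x0,'plate scene');fit(pt+sc,x0,'plate both')
E
python3 fit.py
```

```text
probe top [ 0.5547 -0.2975  1.7458]
[[-0.7, 0.0], [-0.3, -0.2], [0.1, -0.1], [-0.0, -0.3], [-0.2, 0.0], [0.1, 0.8], [0.2, -0.6], [0.8, 0.3]]
probe scene [ 0.5558 -0.2969  1.7445]
[[-0.3, 0.0], [0.5, 0.2], [-0.5, -0.1], [-0.8, -0.3], [-0.0, 0.1], [0.3, -0.0], [0.8, -0.0]]
probe both [ 0.555  -0.2976  1.7449]
[[-0.7, -0.1], [-0.3, -0.3], [0.1, -0.2], [-0.0, -0.3], [-0.2, -0.1], [0.1, 0.7], [0.2, -0.7], [0.8, 0.2], [-0.1, -0.2], [0.7, 0.0], [-0.3, -0.2], [-0.6, -0.5], [0.2, -0.1], [0.5, -0.2], [0.9, -0.2]]
shelf top [0.5726 0.1031 1.4358]
[[0.7, -1.0], [0.4, 1.1], [-0.2, -1.0], [-0.0, -0.7], [-0.2, 0.9], [-0.5, 0.6]]
shelf scene [0.5732 0.1045 1.4366]
[[-0.8, -0.9], [-0.3, -0.6], [-0.9, 0.6], [0.6, -0.2], [1.4, 0.3], [0.1, -0.2]]
shelf both [0.5728 0.1036 1.4361]
[[0.5, -1.1], [0.2, 1.0], [-0.4, -1.0], [-0.3, -0.7], [-0.4, 0.8], [-0.7, 0.5], [-0.8, -1.2], [-0.3, -0.8], [-1.0, 0.3], [0.5, -0.5], [1.2, 0.0], [-0.0, -0.6]]
block [ 0.5526 -0.2886  1.7317]
[[-0.2, -0.4], [0.1, 1.0], [-0.1, -0.7], [-0.7, -0.1], [0.3, 0.9]]
plate top [0.6025 0.1754 1.4763]
[[-0.7, -0.1], [0.1, 0.1], [-0.2, 0.2], [0.2, -0.2], [0.4, 0.0]]
plate scene [0.6015 0.1739 1.3422]
[[-0.0, -2.7], [-0.3, -1.0], [0.4, 1.5], [-0.2, -0.4], [0.0, 2.9]]
plate both [0.6023 0.1751 1.4431]
[[-0.1, -0.3], [0.6, 0.6], [-0.5, 0.6], [0.0, -0.6], [0.5, 0.1], [-0.7, -1.1], [-2.1, -1.1], [2.5, 2.6], [-0.1, 0.1], [0.6, 2.1]]
```

```bash
cat >> h.py <<'E'
def delta(target,yaw_y=None,st=None):
    """cm in tool axes + roll; yaw_y: world angle of wanted tool y (mod pi)"""
    s=st or r.get_state();R=np.array(s['eef_rot']);d=R.T@(np.array(target)-s['tool_pos'])*100
    a=np.arctan2(R[1,1],R[0,1]); roll=0
    if yaw_y is not None:
        w=(yaw_y-a+np.pi/2)%np.pi-np.pi/2; roll=-w
    print('delta',d.round(2),'roll',round(roll,3),'tool_y ang',round(a,3)); return d,roll
E
python3 - <<'E'
from fit import *
delta((.53,.2,.22)); delta((.57,-.2,.22)); delta((.555,-.2976,.15),1.745+np.pi/2); delta((.555,-.2976,.049),1.745+np.pi/2)
# peg
p=[.555,-.2976,1.7449];c,s=np.cos(p[2]),np.sin(p[2])
cc=ray('scene',(300,180))[0]; print('cam',cc, ray('top',(300,200))[0])
def rim(a,L):
    C=np.array([p[0]+c*a,p[1]+s*a,.036-L]); t=np.linspace(0,6.28,41)
    P=C+.005*np.c_[np.cos(t),np.sin(t),0*t]; q=proj('scene',P); return [q[:,0].min(),q[:,0].max(),q[:,1].max()]
l=S2(549,500)[1][0];rr=S2(579,500)[1][0];b=S2(563,510)[1][1]
R=least_squares(lambda z:np.array(rim(z[0]/100,z[1]/100))-[l,rr,b],[14.2,2.4]);print(R.x,R.fun)
E
```

```text
delta [-44.73 -27.74   0.25] roll 0 tool_y ang 1.271
delta [-60.37 -64.78   0.25] roll 0 tool_y ang 1.271
delta [-61.82 -74.54   7.25] roll 1.097 tool_y ang 1.271
delta [-61.82 -74.54  17.35] roll 1.097 tool_y ang 1.271
cam [1.0091 0.6235 0.5414] [0.5678 0.0107 1.0732]
[14.5786  2.6401] [-0.2285  0.2257  0.0012]
```

Emit:
arm_command(deltas="-6 -3.5 0 0; -12 -7 0 0; -18 -11 0 0; -24 -15 0 0.1; -30 -19 0 0.25; -36 -23 0 0.4; -41 -28 0 0.55; -46 -33 0 0.7", claw=0)

```text
time: 2.6
tool_pos: [0.4935, 0.2032, 0.2228]
eef_rot: [[-0.536, 0.844, 0.001], [0.844, 0.536, 0.001], [0.0, 0.001, -1.0]]
contact_force: [0.1, 0.9, 0.0]
width: 0.0869
```

Emit:
arm_command(deltas="0 0 0 0; 0 0 0 0")

```text
time: 2.85
tool_pos: [0.4923, 0.2055, 0.2226]
eef_rot: [[-0.541, 0.841, -0.0], [0.841, 0.541, 0.001], [0.001, 0.0, -1.0]]
contact_force: [-0.8, 0.2, -0.0]
width: 0.0873
```

```bash
python3 - <<'E'
from h import *
print(r.get_state()['tool_pos'],r.get_state()['joints'])
delta((.57,-.1,.22)); delta((.555,-.2976,.15),1.745+np.pi/2)
E
```

```text
[0.49226579 0.20545324 0.22255304] [-0.76492147  0.12507485  0.31112214  1.71986974 -0.04019095  1.30278899
  0.12645719]
delta [-29.89 -10.     0.24] roll 0 tool_y ang 0.572
delta [-45.7  -21.95   7.23] roll 0.398 tool_y ang 0.572
```

Emit:
arm_command(deltas="-6 -2 0 0; -12 -4 0 0; -18 -6.5 0 0.1; -24 -10 0 0.2; -30 -13.5 1 0.3; -36 -17 3 0.4; -41.5 -20 5 0.4; -45.7 -21.95 7 0.4")

```text
time: 3.85
tool_pos: [0.5543, -0.2801, 0.1589]
eef_rot: [[-0.175, 0.985, 0.001], [0.985, 0.175, 0.001], [0.001, 0.001, -1.0]]
contact_force: [2.0, -0.1, 1.0]
width: 0.087
```

Emit:
arm_command(deltas="0 0 0 0; 0 0 0 0")

```text
time: 4.1
tool_pos: [0.5538, -0.2786, 0.1589]
eef_rot: [[-0.173, 0.985, -0.0], [0.985, 0.173, 0.001], [0.001, -0.0, -1.0]]
contact_force: [0.2, 0.8, 1.0]
width: 0.0871
```

```bash
python3 - <<'E'
from h import *
print(r.get_state()['tool_pos'])
delta((.555,-.2976,.049),1.745+np.pi/2)
E
```

```text
[ 0.5537589  -0.27856826  0.15891077]
delta [-1.91 -0.2  10.99] roll -0.001 tool_y ang 0.174
```

Emit:
arm_command(deltas="-1.9 -0.2 4 0; -1.9 -0.2 8 0; -1.9 -0.2 10 0; -1.9 -0.2 10.9 0; -1.9 -0.2 10.9 0")

```text
time: 4.72
tool_pos: [0.5549, -0.2989, 0.0509]
eef_rot: [[-0.171, 0.985, 0.001], [0.985, 0.171, 0.0], [0.0, 0.001, -1.0]]
contact_force: [0.8, 0.4, 0.8]
width: 0.087
```

Emit:
arm_command(deltas="0 0 0 0; 0 0 0 0; 0 0 0 0; 0 0 0 0; 0 0 0 0", claw=1, squeeze=60)

```text
time: 5.35
tool_pos: [0.5541, -0.2995, 0.0503]
eef_rot: [[-0.17, 0.985, -0.0], [0.985, 0.17, 0.0], [0.0, -0.0, -1.0]]
contact_force: [0.0, 0.0, -0.2]
width: 0.0451
```

Emit:
arm_command(deltas="0 0 0 0; 0 0 0 0; 0 0 0 0; 0 0 0 0; 0 0 0 0")

```text
time: 5.98
tool_pos: [0.5542, -0.2995, 0.0503]
eef_rot: [[-0.17, 0.985, 0.0], [0.985, 0.17, 0.0], [0.0, 0.0, -1.0]]
contact_force: [0.9, 0.1, -1.1]
width: 0.0193
```

Emit:
arm_command(deltas="0 0 -2 0; 0 0 -6 0; 5 0 -10 0; 10 1 -14 0.1; 15 2 -18 0.15; 20 3 -21 0.2; 25 4 -23 0.3; 30 5 -23 0.31")

```text
time: 6.98
tool_pos: [0.5528, 0.0059, 0.2835]
eef_rot: [[0.141, 0.99, 0.004], [0.99, -0.141, 0.001], [0.002, 0.004, -1.0]]
contact_force: [1.6, 0.2, -3.0]
width: 0.0195
```

Emit:
arm_command(deltas="0 0 0 0; 0 0 0 0")

```text
time: 7.22
tool_pos: [0.5522, 0.0037, 0.2811]
eef_rot: [[0.139, 0.99, 0.0], [0.99, -0.139, -0.0], [-0.0, 0.001, -1.0]]
contact_force: [0.1, -0.5, -1.8]
width: 0.0193
```

```bash
python3 - <<'E'
from h import *
s=r.get_state();print(s['tool_pos'],s['eef_rot'],s['contact_force'])
p=np.array(s['tool_pos'])+[0.02,.14,-.02]
a,_=save('scene','s3');b,_=save('top','t3')
for im,c,n in((a,'scene','s3c'),(b,'top','t3c')):
    u,v=proj(c,p)[0];print(c,u,v);x=int(u)-60;y=int(v)-45;print('off',x,y)
    cv2.imwrite(f'pics/{n}.png',cv2.resize(im[max(y,0):y+90,max(x,0):x+120,::-1],None,fx=6.5,fy=6.5,interpolation=2))
E
```

```text
[0.55222487 0.00373048 0.28106277] [[ 1.39020360e-01  9.90289401e-01  4.90687994e-04]
 [ 9.90289508e-01 -1.39020255e-01 -2.41790605e-04]
 [-1.71227103e-04  5.19536989e-04 -9.99999850e-01]] [ 0.10313855 -0.49834542 -1.78719434]
scene 379.88369917102943 150.77667564149033
off 319 105
top 251.8412274064121 224.56671016192118
off 191 179
```

View pics/s3c.png

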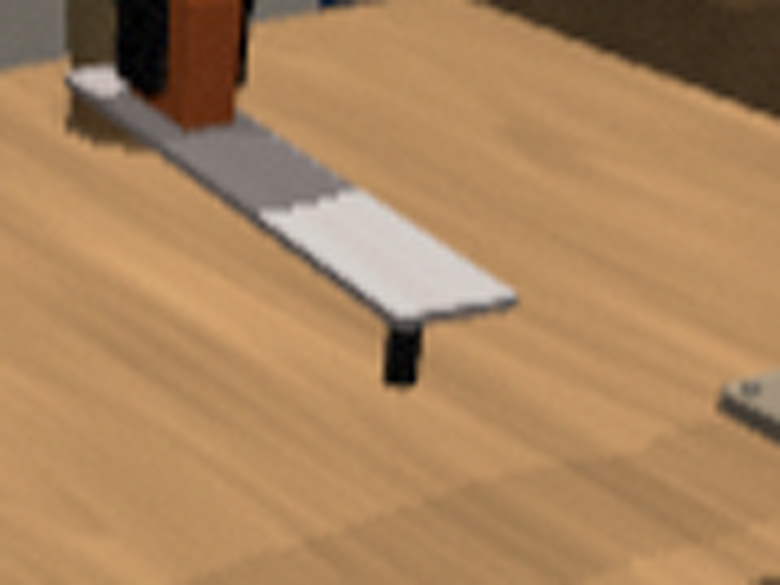

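View pics/t3c.png

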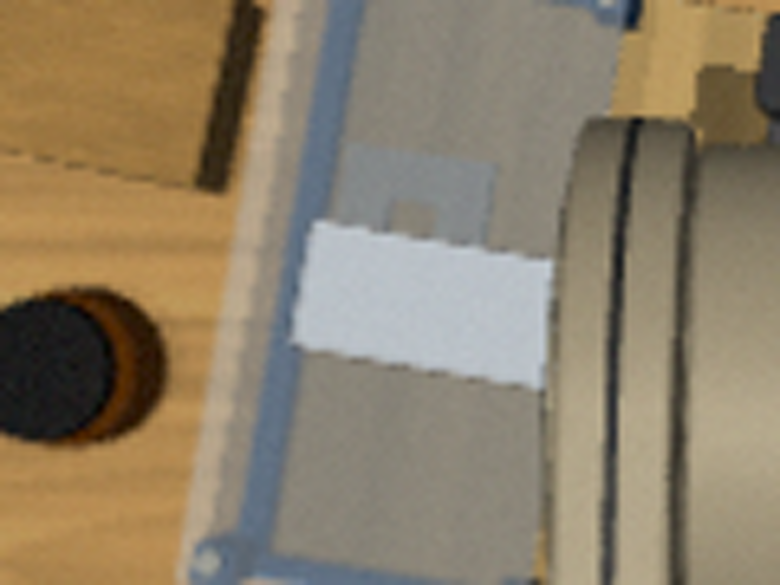

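```bash
python3 - <<'E'
from fit import *
S=lambda u,v:('scene',px(u,v,6.5,319,105)); T=lambda u,v:('top',px(u,v,6.5,191,179))
st=r.get_state();tp=st['tool_pos']; z=tp[2]-.0143
ob=[(S(400,318),(.17,-.02,z+.005)),(S(518,296),(.17,.02,z+.005)),(S(67,77),(-.05,-.02,z+.005)),(S(187,131),(.022,-.01,z+.005)),(S(236,123),(.022,.01,z+.005))]
ot=[(T(314,220),(.17,-.02,z+.005)),(T(292,347),(.17,.02,z+.005))]
x0=[.55,.005,1.43]
a=fit(ob,x0,'scene');b=fit(ot,x0,'top');p=fit(ob+ot,x0,'both')
print('tcp',tp,'yaw',np.arctan2(.990289,.13902))
for p in(a,p,[tp[0],tp[1]+.0015,1.4314]):
    c,s=np.cos(p[2]),np.sin(p[2])
    def rim(aa,L):
        C=np.array([p[0]+c*aa,p[1]+s*aa,z-L]); t=np.linspace(0,6.28,81)
        P=C+.005*np.c_[np.cos(t),np.sin(t),0*t]; q=proj('scene',P); return np.array([q[:,0].min(),q[:,0].max(),q[:,1].max()])
    m=np.array([S(384,0)[1][0],S(417,0)[1][0],S(0,387)[1][1]])
    R=least_squares(lambda w:rim(w[0]/100,w[1]/100)-m,[14.2,2.4]);
    aa=R.x[0]/100;W=np.array([p[0]+c*aa,p[1]+s*aa,z-R.x[1]/100]);print('peg a,L cm',R.x,R.fun,'world',W,'rel tcp in tool',np.array(st['eef_rot']).T@(W-tp))
E
```

```text
scene [0.5507 0.0042 1.4241]
[[-0.3, -0.4], [0.3, -0.3], [-0.2, -0.6], [-0.2, 0.9], [0.6, 0.9]]
top [0.5533 0.0035 1.4362]
[[0.0, -0.0], [-0.0, 0.0]]
both [0.5507 0.0041 1.4221]
[[-0.5, -0.4], [0.1, -0.3], [-0.2, -0.6], [-0.3, 0.9], [0.5, 0.9], [-0.0, 0.2], [-0.3, 0.1]]
tcp [0.5523 0.0029 0.2808] yaw 1.43132451078393
peg a,L cm [14.5261  2.9236] [-0.0945  0.0919  0.0005] world [0.5719 0.1479 0.2372] rel tcp in tool [ 0.1463 -0.001   0.0435]
peg a,L cm [14.5784  2.8978] [-0.0967  0.0941  0.0005] world [0.5723 0.1483 0.2375] rel tcp in tool [ 0.1468 -0.0007  0.0433]
peg a,L cm [14.5588  2.8805] [-0.0982  0.0956  0.0005] world [0.5725 0.1486 0.2377] rel tcp in tool [ 0.1471 -0.0005  0.0431]
```

```bash
python3 - <<'E'
from h import *
delta((.5667,-.0873,.281),1.436+np.pi/2);delta((.5667,-.0873,.0815),1.436+np.pi/2);print(r.get_state()['time'])
E
```

```text
delta [-8.73  2.7  -0.02] roll -0.007 tool_y ang -0.141
delta [-8.72  2.69 19.93] roll -0.007 tool_y ang -0.141
7.325
```

Emit:
arm_command(deltas="-5 1.5 0 0; -8.7 2.7 2 0; -8.7 2.7 6 0; -8.7 2.7 10 0; -8.7 2.7 14 0; -8.7 2.7 17 0; -8.7 2.7 19 0; -8.7 2.7 19.9 0")

```text
time: 8.32
tool_pos: [0.5664, -0.0865, 0.0805]
eef_rot: [[0.14, 0.99, -0.001], [0.99, -0.14, -0.0], [-0.001, -0.001, -1.0]]
contact_force: [0.3, 0.5, -1.4]
width: 0.0198
```

Emit:
arm_command(deltas="0 0 0 0; 0 0 0 0; 0 0 0 0")

```text
time: 8.7
tool_pos: [0.5676, -0.0854, 0.0821]
eef_rot: [[0.139, 0.99, 0.001], [0.99, -0.139, 0.0], [0.0, 0.001, -1.0]]
contact_force: [0.2, 0.0, -2.1]
width: 0.0197
```

```bash
python3 - <<'E'
from h import *
s=r.get_state();print(s['tool_pos'],s['contact_force'])
delta((.5826,.0298,.0815),1.436+np.pi/2)
a,_=save('scene','s4')
cv2.imwrite(f'pics/s4c.png',cv2.resize(a[180:300,285:450,::-1],None,fx=4.8,fy=4.8,interpolation=2))
E
```

```text
[ 0.56759098 -0.08535291  0.08213643] [ 0.18453653  0.0353061  -2.09571809]
delta [11.61 -0.11  0.07] roll -0.004 tool_y ang -0.139
```

View pics/s4c.png

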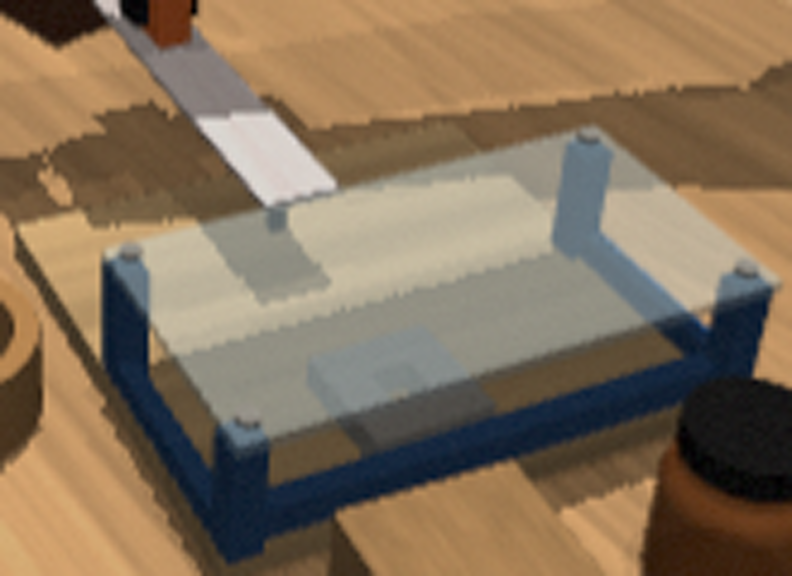

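Emit:
arm_command(deltas="1 0 0 0; 2.5 0 0 0; 4 -0.1 0 0; 5.5 -0.1 0 0; 7 -0.1 0 0; 8.5 -0.1 0 0; 10 -0.1 0 0; 11.5 -0.1 0 0")

```text
time: 9.75
tool_pos: [0.5822, 0.0298, 0.0813]
eef_rot: [[0.139, 0.99, 0.0], [0.99, -0.139, 0.0], [0.0, -0.0, -1.0]]
contact_force: [0.1, 1.0, -2.3]
width: 0.0196
```

Emit:
arm_command(deltas="0.1 0 0 0; 0.1 0 0 0; 0.1 0 0 0")

```text
time: 10.12
tool_pos: [0.5821, 0.0289, 0.0814]
eef_rot: [[0.14, 0.99, 0.0], [0.99, -0.14, -0.0], [-0.0, 0.0, -1.0]]
contact_force: [0.4, -0.2, -2.5]
width: 0.0198
```

```bash
python3 - <<'E'
from h import *
s=r.get_state();print(s['tool_pos'],s['contact_force'])
delta((.5826,.0298,.0815),1.436+np.pi/2)
a,_=save('scene','s5');b,_=save('top','t5')
cv2.imwrite(f'pics/s5c.png',cv2.resize(a[210:290,330:430,::-1],None,fx=7,fy=7,interpolation=2))
cv2.imwrite(f'pics/t5c.png',cv2.resize(b[160:290,212:342,::-1],None,fx=4.6,fy=4.6,interpolation=2))
E
```

```text
[0.58211887 0.02885711 0.08135154] [ 0.36681332 -0.23898905 -2.47342713]
delta [ 0.1   0.03 -0.01] roll -0.005 tool_y ang -0.14
```

View pics/s5c.png

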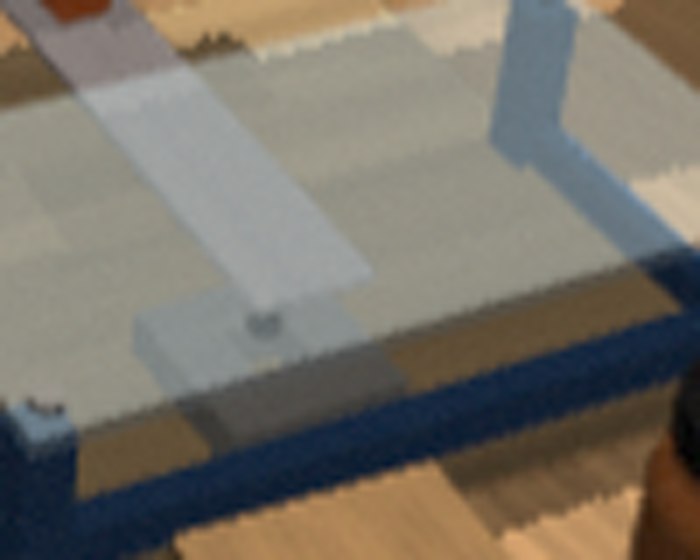

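View pics/t5c.png

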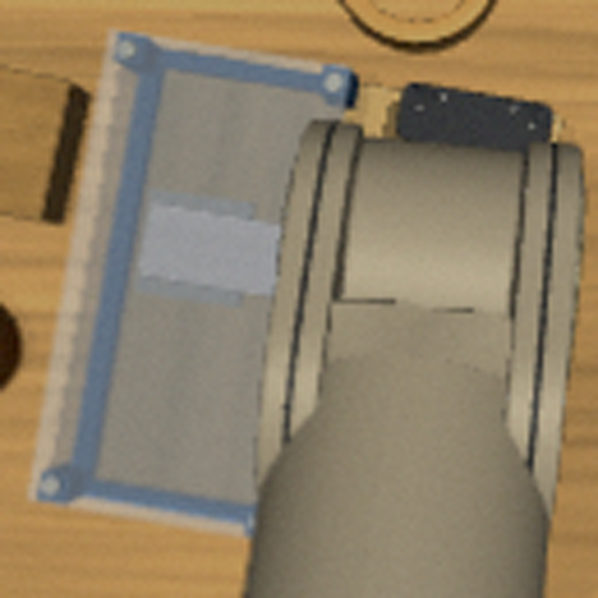

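Emit:
arm_command(deltas="0.1 0 0.1 0; 0.1 0 0.2 0; 0.1 0 0.3 0; 0.1 0 0.4 0; 0.1 0 0.5 0; 0.1 0 0.5 0")

```text
time: 10.98
tool_pos: [0.5823, 0.0308, 0.0762]
eef_rot: [[0.138, 0.99, -0.0], [0.99, -0.138, 0.0], [0.0, -0.0, -1.0]]
contact_force: [-0.8, -0.1, -2.1]
width: 0.0193
```

Emit:
arm_command(deltas="0 0 0.05 0; 0 0 0.1 0; 0 0 0.15 0; 0 0 0.2 0; 0 0 0.2 0")

```text
time: 11.6
tool_pos: [0.5823, 0.0307, 0.0743]
eef_rot: [[0.139, 0.99, -0.0], [0.99, -0.139, 0.0], [0.0, -0.0, -1.0]]
contact_force: [0.6, -0.4, -2.4]
width: 0.0194
```

Emit:
arm_command(deltas="0 0 0.05 0; 0 0 0.1 0; 0 0 0.15 0; 0 0 0.2 0; 0 0 0.2 0")

```text
time: 12.22
tool_pos: [0.5823, 0.0307, 0.0723]
eef_rot: [[0.139, 0.99, -0.0], [0.99, -0.139, 0.0], [0.0, -0.0, -1.0]]
contact_force: [0.5, 0.3, -1.7]
width: 0.0196
```

Emit:
arm_command(deltas="0 0 0.05 0; 0 0 0.1 0; 0 0 0.15 0; 0 0 0.2 0; 0 0 0.2 0")

```text
time: 12.85
tool_pos: [0.5823, 0.0307, 0.0703]
eef_rot: [[0.139, 0.99, -0.0], [0.99, -0.139, 0.0], [0.0, -0.0, -1.0]]
contact_force: [-0.1, 0.9, -2.4]
width: 0.0195
```

Emit:
arm_command(deltas="0 0 0.05 0; 0 0 0.1 0; 0 0 0.15 0; 0 0 0.2 0; 0 0 0.25 0; 0 0 0.25 0")

```text
time: 13.6
tool_pos: [0.5823, 0.0308, 0.0677]
eef_rot: [[0.139, 0.99, -0.0], [0.99, -0.139, 0.0], [0.0, -0.0, -1.0]]
contact_force: [-0.3, -1.0, -1.6]
width: 0.0196
```

Emit:
arm_command(deltas="0 0 0.05 0; 0 0 0.1 0; 0 0 0.15 0; 0 0 0.2 0; 0 0 0.2 0")

```text
time: 14.22
tool_pos: [0.5823, 0.0308, 0.0658]
eef_rot: [[0.138, 0.99, -0.0], [0.99, -0.138, 0.0], [0.0, -0.0, -1.0]]
contact_force: [-0.4, -0.7, -2.5]
width: 0.0195
```

```bash
python3 - <<'E'
from h import *
s=r.get_state();print(s['tool_pos'],s['contact_force'],s['torque'])
a,_=save('scene','s6')
cv2.imwrite(f'pics/s6c.png',cv2.resize(a[210:290,330:430,::-1],None,fx=7,fy=7,interpolation=2))
E
```

```text
[0.58229096 0.03075034 0.06576117] [-0.37663302 -0.7293472  -2.52468684] [-0.14924106  0.11815974 -0.01955175]
```

View pics/s6c.png

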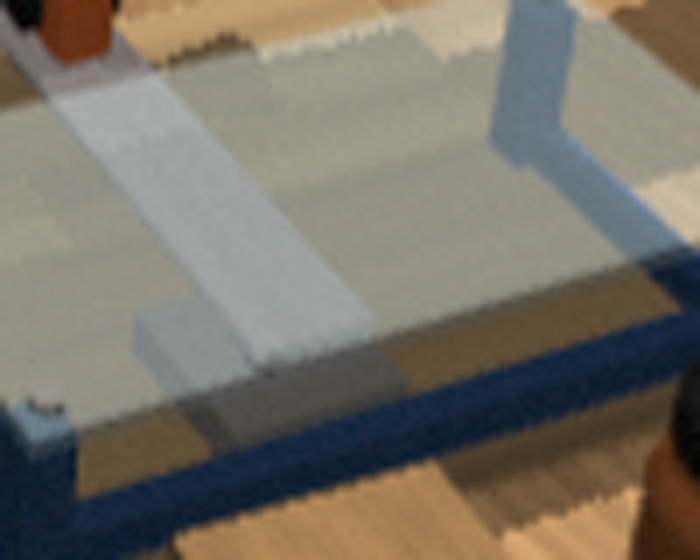

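Emit:
arm_command(deltas="-0.15 0 0 0; -0.3 0 0 0; -0.45 0 0 0; -0.6 0 0 0; -0.75 0 0 0; -0.9 0 0 0; -1.05 0 0 0; -1.2 0 0 0")

```text
time: 15.28
tool_pos: [0.5806, 0.0188, 0.0658]
eef_rot: [[0.139, 0.99, 0.0], [0.99, -0.139, 0.0], [0.0, -0.0, -1.0]]
contact_force: [-0.5, 2.0, -2.2]
width: 0.0195
```

Emit:
arm_command(deltas="-0.2 0 0 0; -0.4 0 0 0; -0.6 0 0 0; -0.8 0 0 0; -1.0 0 0 0; -1.2 0 0 0; -1.4 0 0 0; -1.6 0 0 0")

```text
time: 16.27
tool_pos: [0.5784, 0.0029, 0.0658]
eef_rot: [[0.139, 0.99, -0.0], [0.99, -0.139, 0.0], [0.0, -0.0, -1.0]]
contact_force: [1.0, 1.5, -2.6]
width: 0.0196
```

```bash
python3 - <<'E'
from h import *
s=r.get_state();print(s['tool_pos'],s['contact_force'],s['torque'])
a,_=save('scene','s7')
cv2.imwrite(f'pics/s7c.png',cv2.resize(a[210:290,330:430,::-1],None,fx=7,fy=7,interpolation=2))
E
```

```text
[0.57840612 0.00286322 0.06579427] [ 0.97618636  1.48287792 -2.61515383] [0.23797711 0.03018263 0.0302427 ]
```

View pics/s7c.png

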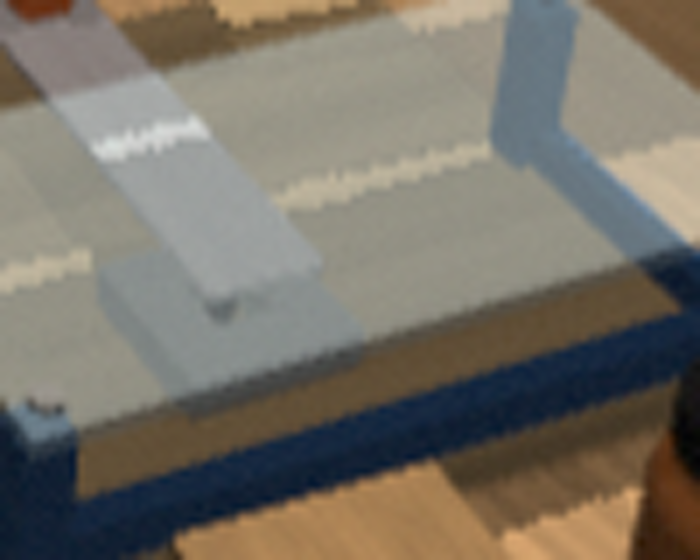

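Emit:
arm_command(deltas="-0.3 0 0 0; -0.7 0 0 0; -1.1 0 0 0; -1.5 0 0 0; -1.9 0 0 0; -2.3 0 0 0; -2.7 0 0 0; -3.1 0 0 0")

```text
time: 17.32
tool_pos: [0.5741, -0.028, 0.0658]
eef_rot: [[0.139, 0.99, -0.0], [0.99, -0.139, 0.0], [0.0, -0.0, -1.0]]
contact_force: [0.9, 1.9, -2.8]
width: 0.0197
```

Emit:
arm_command(deltas="-0.4 0 0 0; -0.8 0 0 0; -1.2 0 0 0; -1.6 0 0 0; -2.0 0 0 0; -2.4 0 0 0; -2.8 0 0 0; -3.2 0 0 0")

```text
time: 18.32
tool_pos: [0.5697, -0.0597, 0.0658]
eef_rot: [[0.139, 0.99, -0.0], [0.99, -0.139, 0.0], [0.0, -0.0, -1.0]]
contact_force: [0.8, 1.0, -3.3]
width: 0.0192
```

Emit:
arm_command(deltas="-0.4 0 0 0; -0.8 0 0 0; -1.2 0 0 0; -1.6 0 0 0; -2.0 0 0 0; -2.4 0 0 0; -2.8 0 0 0; -3.2 0 0 0")

```text
time: 19.32
tool_pos: [0.5652, -0.0913, 0.0658]
eef_rot: [[0.138, 0.99, -0.0], [0.99, -0.138, 0.0], [0.0, -0.0, -1.0]]
contact_force: [0.4, 2.3, -1.9]
width: 0.0193
```

```bash
python3 - <<'E'
from h import *
s=r.get_state();print(s['tool_pos'],s['contact_force'],s['torque'])
a,_=save('scene','s8')
cv2.imwrite(f'pics/s8c.png',cv2.resize(a[180:300,285:450,::-1],None,fx=4.8,fy=4.8,interpolation=2))
E
```

```text
[ 0.56523003 -0.09132363  0.0657768 ] [ 0.42051714  2.29107638 -1.92347545] [ 0.24854534 -0.0182142  -0.03435278]
```

View pics/s8c.png

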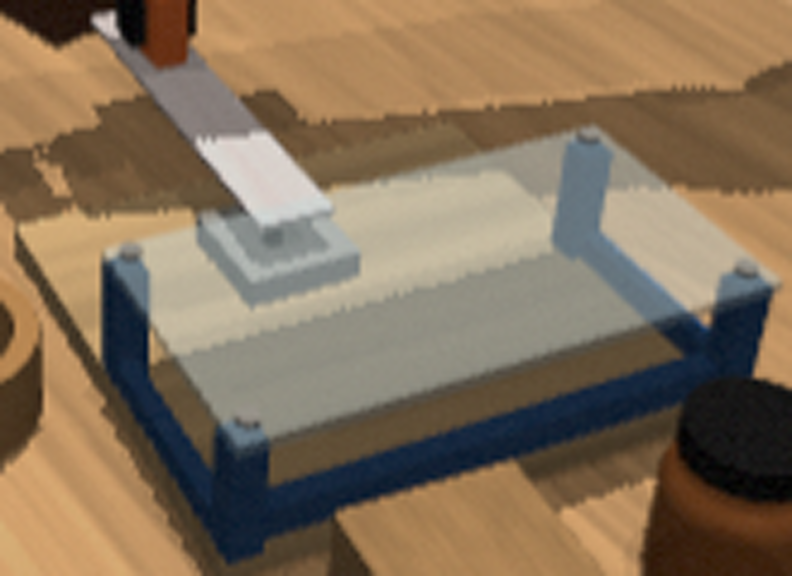

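Emit:
arm_command(deltas="-0.3 0 0 0; -0.6 0 0 0; -0.9 0 0 0; -1.2 0 0 0; -1.5 0 0 0; -1.7 0 0 0; -1.7 0 0 0")

```text
time: 20.25
tool_pos: [0.5629, -0.1083, 0.0658]
eef_rot: [[0.139, 0.99, 0.0], [0.99, -0.139, -0.0], [-0.0, 0.0, -1.0]]
contact_force: [-0.3, -0.2, -1.7]
width: 0.0191
```

Emit:
arm_command(deltas="0.15 0 0 0; 0.3 0 0 0; 0.4 0 0 0; 0.4 0 0 0; 0.4 0 -0.5 0; 0.4 0 -1.2 0; 0.4 0 -2.2 0; 0.4 0 -3.5 0")

```text
time: 21.25
tool_pos: [0.5635, -0.104, 0.1017]
eef_rot: [[0.139, 0.99, 0.0], [0.99, -0.139, 0.0], [0.0, 0.0, -1.0]]
contact_force: [0.7, -0.0, -2.1]
width: 0.0197
```

Emit:
arm_command(deltas="0 0 -1.5 0; 0 0 -3 0; 0 0 -3 0")

```text
time: 21.62
tool_pos: [0.5644, -0.1041, 0.1324]
eef_rot: [[0.139, 0.99, 0.003], [0.99, -0.139, 0.0], [0.001, 0.003, -1.0]]
contact_force: [-0.2, -0.1, -2.5]
width: 0.0195
```

```bash
python3 - <<'E'
from h import *
s=r.get_state();print(s['time'],s['tool_pos'],s['contact_force'],s['torque'])
a,_=save('scene','s9')
cv2.imwrite(f'pics/s9c.png',cv2.resize(a[160:300,285:450,::-1],None,fx=4.2,fy=4.2,interpolation=2))
# place: grasp pose TCP at pickup .5542 -.2995 .0503, tool y ang
delta((.5542,-.2995,.14),1.745+np.pi/2)
E
```

```text
21.625 [ 0.56435762 -0.1040842   0.13236406] [-0.22913379 -0.10591172 -2.52395133] [-0.21408283  0.06649625 -0.03715186]
delta [-19.51   1.76  -0.87] roll -0.313 tool_y ang -0.139
```

View pics/s9c.png

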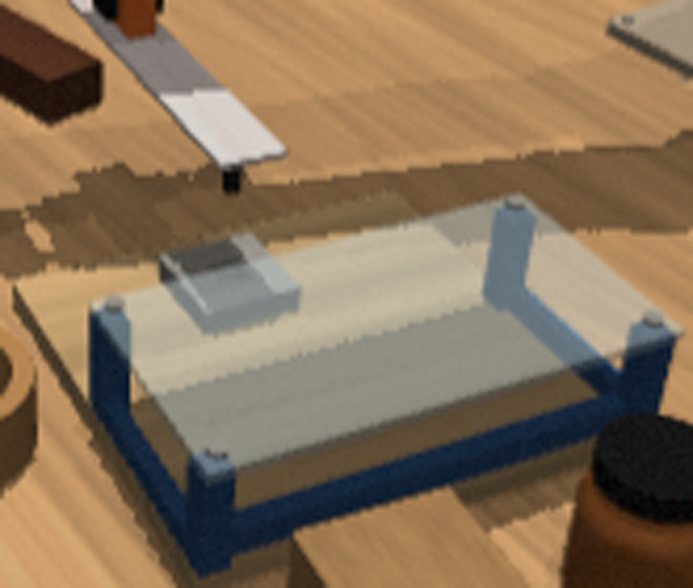

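Emit:
arm_command(deltas="-3 0.3 -0.8 0; -7 0.6 -0.8 -0.1; -11 1 -0.8 -0.2; -14 1.3 -0.8 -0.31; -17 1.6 -0.8 -0.31; -19.5 1.8 -0.8 -0.31; -19.5 1.8 -0.8 -0.31; -19.5 1.8 -0.8 -0.31")

```text
time: 22.68
tool_pos: [0.5543, -0.2987, 0.1381]
eef_rot: [[-0.171, 0.985, -0.001], [0.985, 0.171, 0.001], [0.001, -0.001, -1.0]]
contact_force: [0.2, 0.2, -2.1]
width: 0.0198
```

```bash
python3 - <<'E'
from h import *
b,_=save('top','t9')
cv2.imwrite(f'pics/t9c.png',cv2.resize(b[150:290,200:350,::-1],None,fx=4.2,fy=4.2,interpolation=2))
delta((.5542,-.2980,.0505),1.741+np.pi/2);print(r.get_state()['tool_pos'])
E
```

```text
delta [ 0.02 -0.02  8.78] roll 0.002 tool_y ang 0.172
[ 0.55451533 -0.29828828  0.13826574]
```

View pics/t9c.png

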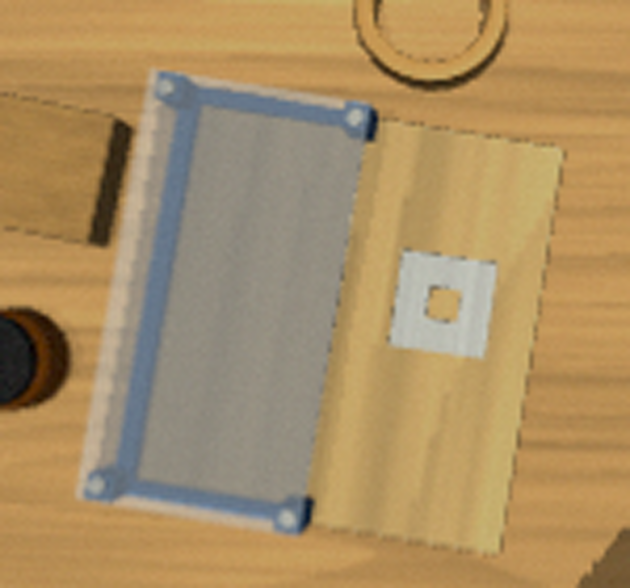

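Top picture: the plate (hole at crop 443,303) lies fully on the apron, clear of the roof edge and flat. Now I lower the probe.

Emit:
arm_command(deltas="0 0 3 0; 0 0 6 0; 0 0 7.5 0; 0 0 8.1 0; 0 0 8.3 0; 0 0 8.45 0; 0 0 8.55 0; 0 0 8.55 0")

```text
time: 23.72
tool_pos: [0.5544, -0.2996, 0.0536]
eef_rot: [[-0.17, 0.985, 0.0], [0.985, 0.17, 0.0], [-0.0, 0.0, -1.0]]
contact_force: [0.5, -0.1, -2.6]
width: 0.0197
```

Emit:
arm_command(deltas="0 0 0.05 0; 0 0 0.1 0; 0 0 0.15 0; 0 0 0.2 0; 0 0 0.2 0")

```text
time: 24.35
tool_pos: [0.5543, -0.2996, 0.0512]
eef_rot: [[-0.17, 0.985, -0.0], [0.985, 0.17, 0.0], [0.0, -0.0, -1.0]]
contact_force: [-0.1, -0.4, -3.2]
width: 0.0196
```

Emit:
arm_command(deltas="0 0 0.03 0; 0 0 0.06 0; 0 0 0.08 0; 0 0 0.08 0")

```text
time: 24.85
tool_pos: [0.5543, -0.2996, 0.0505]
eef_rot: [[-0.17, 0.985, 0.0], [0.985, 0.17, 0.0], [0.0, 0.0, -1.0]]
contact_force: [0.1, -0.6, -1.1]
width: 0.0194
```

Emit:
arm_command(deltas="0 0 0.02 0; 0 0 0.02 0; 0 0 0.02 0")

```text
time: 25.22
tool_pos: [0.5543, -0.2996, 0.0503]
eef_rot: [[-0.17, 0.985, 0.0], [0.985, 0.17, 0.0], [0.0, 0.0, -1.0]]
contact_force: [-0.2, -0.6, -1.5]
width: 0.0194
```

Emit:
arm_command(deltas="0 0 0 0; 0 0 0 0; 0 0 0 0; 0 0 0 0; 0 0 0 0", claw=0, squeeze=10)

```text
time: 25.85
tool_pos: [0.5543, -0.2995, 0.0503]
eef_rot: [[-0.17, 0.985, -0.0], [0.985, 0.17, 0.0], [0.0, 0.0, -1.0]]
contact_force: [-0.3, -0.2, -1.0]
width: 0.0614
```

Emit:
arm_command(deltas="0 0 0 0; 0 0 0 0; 0 0 0 0; 0 0 -1 0; 0 0 -3 0; 0 0 -6 0; 0 0 -11 0; 0 0 -16 0")

```text
time: 26.85
tool_pos: [0.5541, -0.2998, 0.2134]
eef_rot: [[-0.17, 0.985, 0.001], [0.985, 0.17, -0.0], [-0.001, 0.001, -1.0]]
contact_force: [1.2, -0.2, 0.1]
width: 0.0871
```

Emit:
arm_command(deltas="-4 0 -2 0; -8 0 -2 0; -8 0 -2 0; -8 0 -2 0; -8 0 -2 0")

```text
time: 27.48
tool_pos: [0.5683, -0.3772, 0.2308]
eef_rot: [[-0.172, 0.985, 0.001], [0.985, 0.172, 0.001], [0.0, 0.001, -1.0]]
contact_force: [-0.1, -0.1, -0.0]
width: 0.0871
```

```bash
python3 - <<'E'
from h import *
s=r.get_state();print(s['time'],s['tool_pos'],s['contact_force'],s['width'])
a,_=save('scene','s10');b,_=save('top','t10')
cv2.imwrite(f'pics/s10c.png',cv2.resize(a[120:320,230:480,::-1],None,fx=3,fy=3,interpolation=2))
cv2.imwrite(f'pics/t10c.png',cv2.resize(b[120:300,170:480,::-1],None,fx=2.5,fy=2.5,interpolation=2))
E
```

```text
27.475 [ 0.56833476 -0.37722268  0.23082979] [-0.07718082 -0.08811099 -0.00990017] 0.08713746412764706
```

View pics/s10c.png

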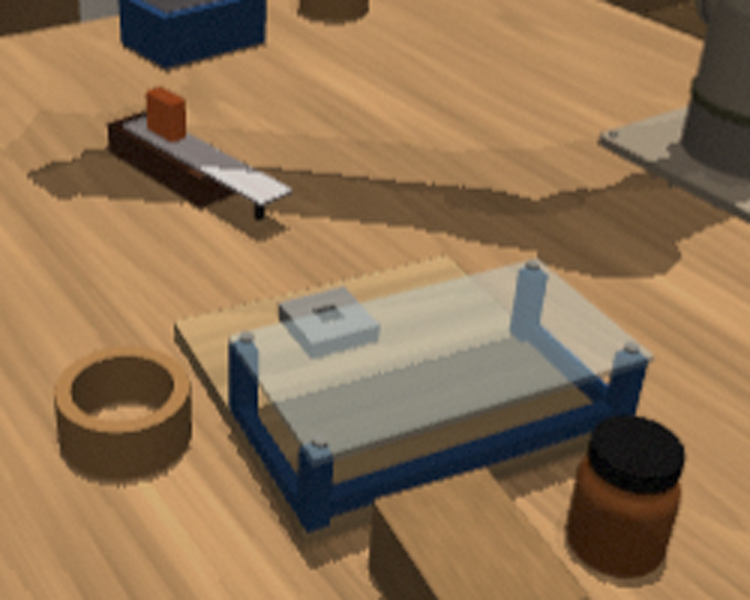

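View pics/t10c.png

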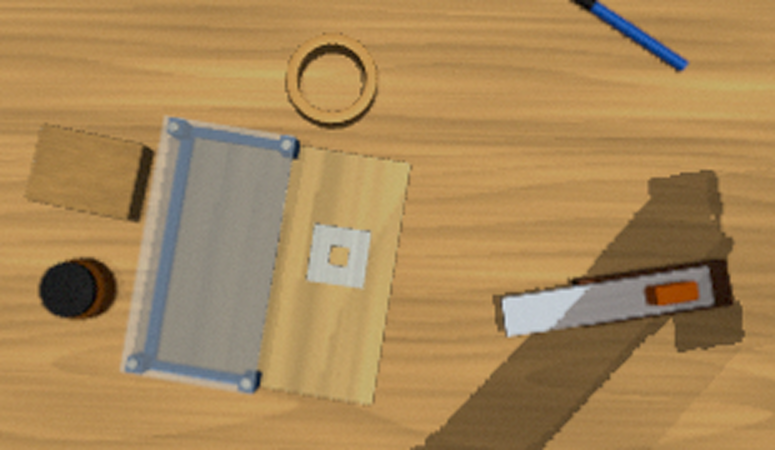

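```bash
python3 - <<'E'
from fit import *
w=atz('top',px(339,256,2.5,170,120),.033)-[.5728,.1036,0]
print('plate shelf xy',w[0]*np.cos(1.436)+w[1]*np.sin(1.436),-w[0]*np.sin(1.436)+w[1]*np.cos(1.436))
print(r.job_done())
E
```

```text
plate shelf xy -0.06026067832884365 -0.01904152193995139
the job is handed in; nothing more can be done
None
```

The plate is out on the plywood in front of the roof, the probe is back on its block, and the job is handed in. It was at about 27.5 s when I handed in, against the 67 s limit.

- **Finding the hole:** I estimated the peg's place and length from the camera pictures: about 146 mm ahead of the handle and 29 mm long. The peg went straight into the hole on the first slow descent, so I did not need to feel over the plate.
- **Dragging:** The pull showed as only about 1–2 N at the wrist. The tool stayed level in every reading.
- **Placing the probe:** I laid it back where I had picked it up, let go, and moved the arm clear.

Last checks:
- **Plate:** its centre measured 60 mm in front of the roof edge, against the 31 mm required, and it looked flat in both pictures.
- **Probe:** it rested flat on the block. I judged its place from the pictures and the release pose, which puts the handle about 10 mm from the block's centre. I did not fit its final pose.
- **Robot:** the gripper was open and clear, with the wrist force near zero.
- **Tape, jar and carton:** they showed in the same places as at the start, by eye.

No check failed. The one disagreement was the peg length: 26 mm from the first distant picture and 29 mm from the closer one. I used the closer one.

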